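# Clear the way, tilt out the bin and throw away the worn lid

## Task

The worn grey lid is to be thrown away, but something tall (the jug or the pepper mill) stands where the front of the white tilt-out bin swings out. First stand that thing upright on the counter, well out of the way of the bin's front, then tilt the front out until it comes to its stop, and drop the lid into the bin's bucket. Leave the bin open, both the jug and the mill standing upright clear of it, and do not disturb the bowl, the pastry rings or the blender.

Things in the scene. Friction and masses are not known exactly. Their poses are not given: they have to be found in the camera images.
- bin: White tilt-out bin, fixed, 170 deep (x), 220 wide (y), roof top at 222 mm. Origin: centre of its underside; front looks along its -x. The front panel (220 wide, 10 thick), hinged at the bottom, tilts out to -x with the bucket behind it; fully out, its top edge reaches 240 mm in front of the origin, and the counter below it, as wide as the bin, must be clear.
- tilt (a joint): Tilt of the bin's front, rad: 0 shut, 0.62 at its stop, tilted out. Stiff hinge; it stays where it is left. About 4 to 6 N at the top edge moves it.
- hinge (a point): Hinge axis of the bin's front: middle of the axis, 12 mm above the counter, 85 mm in front of the bin's origin (in the plane of the panel's inner face); the axis runs along the bin's y.
- lip (a point): Middle of the panel's top edge, on its inner (bucket-side) face, 255 mm from the hinge axis; moves with the panel (panel axes: z up along it, x inward). Shut, the panel stands 45 mm above the roof as a lip 220 wide, 10 thick (on the -x side of this point), to be pinched or hooked from above.
- bucket (a point): Point on the hinge axis that turns with the front (x inward, square to the panel, z up along it). The grey open bucket fills x 0 to 146, y -96 to 96 mm; quarter-round side cheeks 205 high at the panel, 140 high at the back. Fully out, its mouth is the 145 mm gap between the panel's top edge and the roof's front edge.
- jug: White ceramic jug, 160 high, about 0.4 kg. Origin: centre of its underside. Belly 84 diameter below 90 mm height; straight neck 58 diameter from 115 to 160 mm; loop handle towards its +y, reaching 74 mm from the axis between 50 and 134 mm height; small spout at the rim towards -y, reaching 42 mm.
- mill: Dark wooden pepper mill, round, 190 high, about 0.3 kg. Origin: centre of its underside. Foot 56 diameter, waist 42 diameter from 80 to 110 mm height, collar 52 at 125 mm, head 46 to 44 diameter from 140 to 165 mm, rounded above.
- lid: Worn dark grey lid lying flat: disc 90 diameter, 5 thick, with a round upright knob in the middle, 24 diameter, from 5 to 33 mm height; 70 g. Origin: centre of its underside.
- bowl: Wooden salad bowl, 210 diameter at the rim, 75 high. Origin: centre of its underside. Bystander.
- ring_large: Stainless pastry ring, 90 diameter, 45 high. Origin: centre of its underside. Bystander.
- ring_small: Stainless pastry ring, 64 diameter, 45 high. Origin: centre of its underside. Bystander.
- blender: Hand blender standing on its round black press-button base (110 diameter, 30 high), 345 high in all. Origin: centre of its underside. Bystander.
Mind the look-alikes: they are no part of the job. Of the things that look like the jug, take the one that is farthest to the robot's right at the start. What is shaped like the lid but brown is not meant.

How it is judged:
On the way, in this order (a step that is already met when the one before it is completed fails the run):
1. jug and mill both stand upright on the counter, let go, outside the swing of the bin's front ((x of jug in the frame of bin below -0.275 m or y of jug in the frame of bin above 0.15 m or y of jug in the frame of bin below -0.15 m) and angle between each of jug, mill's own z axis and vertical below 0.1 rad and height (world z) of each of jug, mill below 0.008 m and linear speed of each of jug, mill below 0.03 m/s and contact force between the fingers and jug below 0.1 N and (x of mill in the frame of bin below -0.275 m or y of mill in the frame of bin above 0.15 m or y of mill in the frame of bin below -0.15 m) and contact force between the fingers and mill below 0.1 N), for 0.2 s.
2. the bin's front is tilted out to its stop (value of joint tilt above 0.56 rad), for 0.2 s.
At the end, for the whole second after the job is handed in: The lid rests inside the bucket, the front is tilted out (over 0.53 rad), and jug and mill stand upright (0.1 rad) on the counter, let go, each more than 275 mm in front of the bin's origin or 150 mm to either side of it (all of step 1 and x of lid in the frame of bucket between -0.006 and 0.152 m and y of lid in the frame of bucket between -0.098 and 0.098 m and z of lid in the frame of bucket between -0.006 and 0.15 m and value of joint tilt above 0.53 rad and linear speed of lid below 0.03 m/s); the robot touches nothing.
It fails at once if the front was tilted out (over 0.2 rad) while the jug or mill still stood in its way (value of joint tilt above 0.2 rad and not ((x of jug in the frame of bin below -0.275 m or y of jug in the frame of bin above 0.15 m or y of jug in the frame of bin below -0.15 m) and (x of mill in the frame of bin below -0.275 m or y of mill in the frame of bin above 0.15 m or y of mill in the frame of bin below -0.15 m))).
It fails at once if the jug or the mill was tipped over (0.5 rad) (angle between any of jug, mill's own z axis and vertical above 0.5 rad).
It fails at once if the bowl, a pastry ring or the blender was shifted by more than 30 mm (distance of any of bowl, ring_large, ring_small, blender from where it was at the start of the episode above 0.03 m).
It also fails if it takes over 72 s, if anything falls off the work surface, if the arm or the gripper's body presses on something with over 40 N, if the wrist force passes 120 N, or if a joint passes its speed limit or range.

## Robot

A 6-joint arm with a two-finger parallel gripper is mounted at the origin on the work surface. World frame = base frame: x ahead of the robot, y to its left, z up, the work surface at z = 0. Lengths are in m, angles in rad, forces in N, time in s.
With the tool pointing down it reaches from about 0.275 to 0.825 m from the base axis. Payload 4.9 kg.
Tool frame: the origin (TCP) lies midway between the tips of the shut fingers; the grasp point (between the pads) lies 19 mm behind it (grip_point_offset is the distance from the TCP to the grasp point, in m); z points along the fingers, y is the line along which they close (so a half turn about z gives the same grasp; the last joint's range is limited). The gripper opens to 85 mm and grips with 20 to 120 N. Pads are 22 mm wide; open, the fingers measure 114 mm over their backs; the gripper's body (76 mm by 85 mm) begins 54 mm behind the grasp point. The pads swing forward as they close: fully open they stand 13 mm farther back than shut.
Start: joints at [1.187, 0.326, -0.193, 1.052, 0, 1.437], TCP at [0.136, 0.533, 0.231] pointing down, gripper open.
Joint ranges: [-2.65, 2.65], [-0.97, 1.79], [-1.3, 1.35], [-1.93, 2.1], [-1.47, 1.37], [-3.14, 3.14]. Speed limits (rad/s): [2.57, 2.57, 3.14, 3.14, 3.14, 3.14].

## Interface

Orientations are given as a rotation vector (axis times angle).
In Python, from cell import * gives the robot as it stands. Calls block until the motion is done:
- movep(position, orientation): joint-space move of the TCP to a pose.
- move_l(position, velocity=0.15, rot=None, until_force=None): straight line of the TCP; rot=None keeps the orientation; velocity is the mean speed in m/s. With until_force (N) it stops when the force on the tool has changed by that much, and returns True; else False.
- set_joints(angles): joint-space move.
- let_go() and grab(newtons=None): open the fingers fully, or close them until they stop; newtons is the grip in N (None keeps the last).
- sleep(seconds).
- ik(position, orientation): joint angles nearest the present ones, or None.
- get_state(): the state.
- grab_frame(name): name is "scene" or "side" or "wrist"; returns a dict with "img" (384x512x3 uint8, red, green, blue), "fx", "fy", "cx", "cy" (pixels), "cam_to_world" (4x4, takes a point from camera to world coordinates); the wrist camera has in their place "T_tool_cam" (4x4, takes a point from camera to tool coordinates, whose origin is the TCP and whose axes are the flange's). Camera axes: x right, y down, z forward; pixel columns grow to the right and rows downward; lengths in m; the calibration is good to about 2 mm. The wrist camera is an equidistant fisheye: a pixel r from the principal point sees the ray r / f radians off the axis. A picture is of the moment at which its call begins: read the wrist's pose just before it. There is no depth.
A pose or a line that the arm cannot do raises MotionError and nothing moves.
- sign_off(): hands the job in; it is judged then, once.
Trained networks look in the newest picture that a camera, given by its name, has taken for a name from the list of things; names that differ only in an ending like _2 or _b are one class to them, and where a whole thing is asked for, a point or a joint stands for the part that bears it (a point fixed in the world has none). Each returns a list of dicts, best first, with "score" (0 to 1); they miss things now and then, are a little off and sometimes report something else, mostly with a low value. They report only what shows in the picture. A call takes as long as a camera call. They do not tell look-alikes from the thing itself.
- spot_in(camera, name): "centre" ([column, row] in pixels, amid what is visible of it).
- silhouettes(camera, name): "mask" (384x512 bool, what is visible of it) and "centre" ([column, row] in pixels, amid what is visible of it).
- tip_of(camera, name): "centre" ([column, row] in pixels: a listed point, or the origin of a listed thing).
The state is a dict: "clock": time; "q": joint angles; "joint_velocities": joint speeds; "tau": joint torques, N m; "position": TCP position; "eef_rot": TCP orientation; "contact_force": force on the tool from outside, world axes, zero at the start; "wrist_torque": the same for the moment, N m; "finger_gap": opening from 0.0 (shut) to 1.0 (fully open); "grasp_force": force on a finger pad.
Only numpy, scipy, OpenCV 4.12 (cv2) and the standard library are available. Lean on these libraries where they do the work, as an engineer would, in place of code of your own. Each camera call takes 0.05 s, during which the arm holds its last target. There are 200 camera calls.

## Working session

There is one attempt and no reset: what is moved stays moved. The work goes in short steps, each a Python script; the robot and the scene stay as the last script left them, time stands still between calls to the robot, and variables do not carry over. Pictures are saved under pics/ and viewed, at most 10 in all, crops included, and the job is handed in when it is done.

```bash
mkdir -p pics; cat > h.py <<'E'
from cell import *
import numpy as np, cv2
def ray(f,px):
    M=np.array(f["cam_to_world"]);d=np.array([(px[0]-f["cx"])/f["fx"],(px[1]-f["cy"])/f["fy"],1.])
    return M[:3,3],M[:3,:3]@d
def onz(f,px,z=0.):
    o,d=ray(f,px);return o+d*(z-o[2])/d[2]
def tri(f1,p1,f2,p2):
    A=[];b=[]
    for f,p in((f1,p1),(f2,p2)):
        o,d=ray(f,p);d=d/np.linalg.norm(d);P=np.eye(3)-np.outer(d,d);A.append(P);b.append(P@o)
    return np.linalg.lstsq(np.vstack(A),np.hstack(b),rcond=None)[0]
def save(f,n): cv2.imwrite("pics/"+n,f["img"][:,:,::-1])
E
python3 - <<'E'
from h import *
np.set_printoptions(precision=3,suppress=True)
F={c:grab_frame(c) for c in("scene","side")}
save({"img":np.hstack([F["scene"]["img"],F["side"]["img"]])},"a.png")
im=cv2.imread("pics/a.png");
cv2.imwrite("pics/scene.png",cv2.resize(im[:,:512],(800,600)));cv2.imwrite("pics/side.png",cv2.resize(im[:,512:],(800,600)))
for c in F: print(c,np.array(F[c]["cam_to_world"])[:3,3])
for n in["bin","hinge","lip","jug","mill","lid","bowl","ring_large","ring_small","blender"]:
  for c in F:
    for d in tip_of(c,n):
      print(n,c,round(d["score"],2),np.round(d["centre"]),onz(F[c],d["centre"],{"lip":.267,"hinge":.012}.get(n,0)))
E
```

```text
scene [ 0.786 -0.44   1.407]
side [ 1.294 -0.559  1.46 ]
bin scene 0.77 [307. 121.] [0.512 0.331 0.   ]
bin side 0.85 [350. 169.] [0.51  0.325 0.   ]
hinge scene 0.89 [298. 136.] [0.521 0.238 0.012]
hinge side 0.61 [336. 175.] [0.516 0.251 0.012]
lip scene 0.9 [304. 102.] [0.515 0.243 0.267]
lip side 0.89 [346. 133.] [0.516 0.242 0.267]
lip side 0.53 [220. 225.] [ 0.647 -0.308  0.267]
jug scene 0.8 [256. 106.] [0.288 0.266 0.   ]
jug scene 0.65 [287. 157.] [0.534 0.134 0.   ]
jug side 0.65 [310. 192.] [0.529 0.125 0.   ]
jug side 0.63 [306. 142.] [ 0.304  0.243 -0.   ]
mill scene 0.78 [233. 232.] [ 0.529 -0.257  0.   ]
mill scene 0.6 [266. 207.] [ 0.581 -0.095  0.   ]
mill side 0.87 [226. 227.] [ 0.517 -0.237  0.   ]
mill side 0.23 [337. 176.] [0.514 0.26  0.   ]
lid scene 0.64 [216. 205.] [ 0.407 -0.203  0.   ]
lid scene 0.62 [265. 211.] [ 0.587 -0.112  0.   ]
lid side 0.85 [268. 227.] [ 0.59  -0.098  0.   ]
lid side 0.52 [222. 197.] [ 0.391 -0.191  0.   ]
bowl scene 0.68 [312. 234.] [ 0.795 -0.086  0.   ]
bowl side 0.59 [306. 272.] [ 0.809 -0.07   0.   ]
ring_large scene 0.69 [264. 281.] [ 0.738 -0.346  0.   ]
ring_large side 0.59 [225. 286.] [ 0.727 -0.34   0.   ]
ring_small scene 0.39 [216. 290.] [ 0.603 -0.474  0.   ]
ring_small side 0.82 [180. 277.] [ 0.622 -0.463  0.   ]
ring_small side 0.69 [343. 134.] [0.339 0.409 0.   ]
blender scene 0.21 [265. 210.] [ 0.587 -0.111  0.   ]
blender side 0.92 [129. 252.] [ 0.453 -0.584  0.   ]
blender side 0.51 [337. 178.] [0.521 0.256 0.   ]
```

View pics/scene.png

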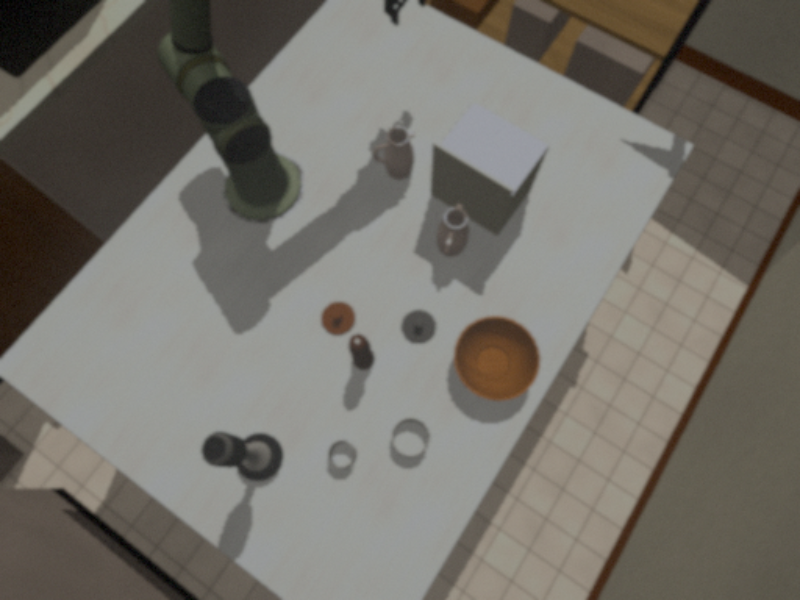

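View pics/side.png

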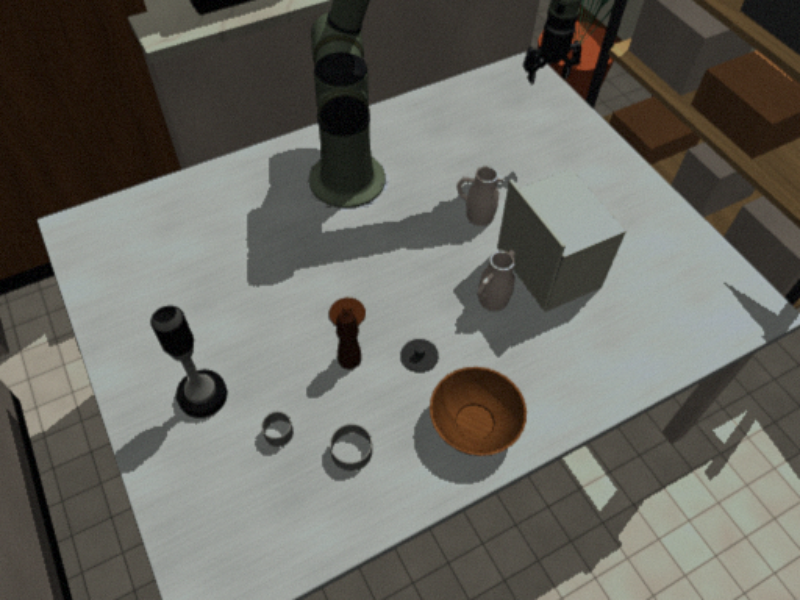

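The jug to move stands in front of the bin, at scene (455,230) in the 800-px view. The grey lid is at (418,326), the mill at (361,352) and the decoy jug at (396,150). The bin's front faces −y. Next I measure the bin's yaw and look at the jug from above.

```bash
cat >> h.py <<'E'
from scipy.spatial.transform import Rotation as Ro
def down(a,tilt=0.):
    "tool down, fingers closing along world angle a"
    y=np.array([np.cos(a),np.sin(a),0]);z=np.array([0,0,-1.]);return Ro.from_matrix(np.c_[np.cross(y,z),y,z]).as_rotvec()
def wray(f,st,px):
    "wrist fisheye ray in world"
    T=np.array(f["T_tool_cam"]);R=Ro.from_rotvec(st["eef_rot"]).as_matrix()
    u=np.array([(px[0]-f["cx"])/f["fx"],(px[1]-f["cy"])/f["fy"]]);r=np.hypot(*u)
    d=np.r_[u*np.sin(r)/max(r,1e-9),np.cos(r)]
    return np.array(st["position"])+R@T[:3,3],R@T[:3,:3]@d
def wonz(f,st,px,z):
    o,d=wray(f,st,px);return o+d*(z-o[2])/d[2]
E
python3 - <<'E'
from h import *
np.set_printoptions(precision=3,suppress=True)
f=grab_frame("scene")
for p in[(433,150),(512,191)]: print(onz(f,np.array(p)*.64,.267))
for p in[(480,108),(548,150)]: print(onz(f,np.array(p)*.64,.222))
st=get_state();print(st["position"],st["eef_rot"])
p=np.array(st["position"]);move_l([p[0],p[1],.40])
best=None
for a in np.arange(-np.pi,np.pi,np.pi/12):
    q=ik([.53,.13,.36],down(a))
    if q is not None and (best is None or abs(q[5])<best[0]): best=(abs(q[5]),a,q)
print(best)
movep([.53,.13,.36],down(best[1]))
st=get_state();f=grab_frame("wrist");save(f,"w1.png");print(st["clock"])
im=cv2.imread("pics/w1.png")
for n in("jug","lip","bin"):
    print(n,[(round(d["score"],2),np.round(d["centre"]),wonz(f,st,d["centre"],.267 if n=="lip" else 0)) for d in tip_of("wrist",n)])
E
```

```text
[0.421 0.211 0.267]
[0.629 0.221 0.267]
[0.438 0.403 0.222]
[0.638 0.391 0.222]
[0.136 0.533 0.231] [ 0.391  3.117 -0.   ]
(np.float64(0.10525195085969985), np.float64(1.5707963267948992), array([0.105, 0.269, 0.055, 1.356, 0.   , 0.105]))
4.4583
jug [(0.89, array([264., 150.]), array([0.535, 0.142, 0.   ])), (0.8, array([331.,  10.]), array([0.285, 0.257, 0.   ]))]
lip [(0.75, array([378., 177.]), array([0.516, 0.235, 0.267]))]
bin []
```

View pics/w1.png

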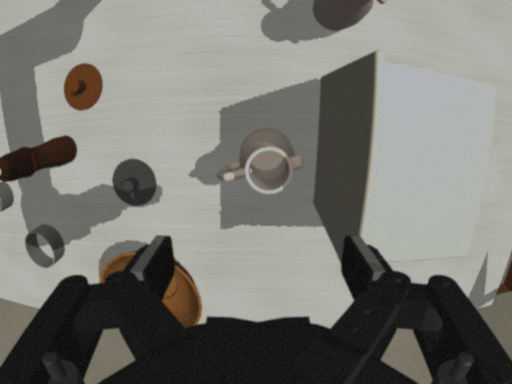

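The wrist picture shows the jug rim centred at (269,170), with its handle at (228,175) and spout at (297,161). The bin lip's top edge runs from (379,54) to (360,260), and the lid is at (134,182).

```bash
python3 - <<'E'
from h import *
np.set_printoptions(precision=3,suppress=True)
st=get_state();f=grab_frame("wrist")
W=lambda p,z:wonz(f,st,p,z)
r=W((269,170),.16);h=W((228,175),.125);s=W((297,161),.16)
a=W((379,54),.267);b=W((360,260),.267);print("rim",r,"handle",h,s,"lip",a,b)
d=(h-s)[:2];ha=np.arctan2(d[1],d[0]);print("handle deg",np.degrees(ha))
for n in("lid",): print([(round(e["score"],2),e["centre"],W(e["centre"],0)) for e in tip_of("wrist",n)])
for n in("mill","lid"): print([(round(e["score"],2),e["centre"],W(e["centre"],0.01)) for e in silhouettes("wrist",n)])
for a in(ha+np.pi/2,ha-np.pi/2):
    for p in([*r[:2],.125],[.70,.07,.125],[.70,.07,.3]):
        q=ik(p,down(a));print(np.degrees(a),q)
E
```

```text
rim [0.535 0.144 0.16 ] handle [0.549 0.092 0.125] [0.524 0.177 0.16 ] lip [0.411 0.231 0.267] [0.597 0.228 0.267]
handle deg -73.35150893182742
[(0.93, [134.8, 184.0], array([ 0.595, -0.098,  0.   ])), (0.56, [83.4, 84.4], array([ 0.401, -0.196,  0.   ]))]
[(0.91, [37.9, 157.0], array([ 0.534, -0.323,  0.01 ])), (0.21, [177.6, 294.6], array([ 0.83 , -0.036,  0.01 ]))]
[(0.86, [134.5, 185.7], array([ 0.596, -0.094,  0.01 ])), (0.55, [82.9, 87.7], array([ 0.408, -0.191,  0.01 ]))]
16.648491068172575 [ 0.13   0.426 -0.335  0.809  0.     1.41 ]
16.648491068172575 [-0.005  0.687  0.123  1.007  0.     1.275]
16.648491068172575 [-0.005  0.612  0.434  1.393  0.     1.275]
-163.35150893182742 [ 0.13   0.426 -0.335  0.809  0.    -1.732]
-163.35150893182742 [-0.005  0.687  0.123  1.007  0.    -1.867]
-163.35150893182742 [-0.005  0.612  0.434  1.393  0.    -1.867]
```

```bash
python3 - <<'E'
from h import *
np.set_printoptions(precision=3,suppress=True)
o=down(np.radians(16.6));x,y=.534,.143
movep([x,y,.30],o);print(get_state()["position"])
print(move_l([x,y,.122],.12,until_force=8),get_state()["position"])
grab(40);s=get_state();print(s["finger_gap"],s["grasp_force"],s["contact_force"])
move_l([x,y,.17],.08);s=get_state();print(s["finger_gap"],s["contact_force"])
move_l([.715,.10,.17],.15);print(move_l([.715,.10,.123],.05,until_force=4),get_state()["position"])
f=grab_frame("side");save(f,"b.png");print(get_state()["clock"],get_state()["contact_force"])
E
```

```text
[0.534 0.143 0.3  ]
False [0.535 0.143 0.123]
0.6862477375422101 42.00431662549818 [-0.133  0.646  6.184]
0.6895863676996609 [ 0.117 -0.066 -3.473]
True [0.714 0.1   0.123]
11.1167 [0.5  0.09 5.81]
```

View pics/b.png

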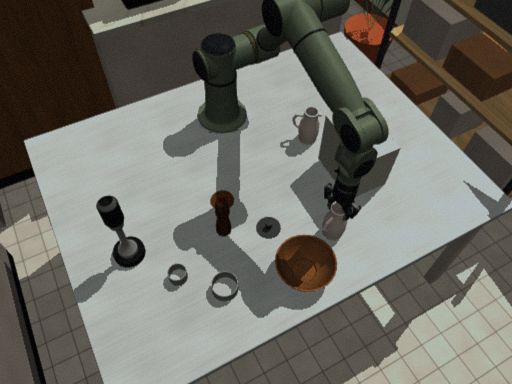

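The jug is upright and touching the counter at its new place. Next I release it, then hook the lip from behind with the fingers shut and pull it along its arc.

```bash
python3 - <<'E'
from h import *
np.set_printoptions(precision=3,suppress=True)
let_go();move_l([.715,.10,.36],.2)
o=down(np.radians(0));X=.515
movep([X,.28,.37],o);grab(30)
print("down",move_l([X,.28,.240],.12,until_force=6),get_state()["position"])
t=move_l([X,.225,.240],.04,until_force=3);s=get_state();y0=s["position"][1];print("touch",t,s["position"],s["contact_force"])
if t:
    yh=y0-.011;r=.228
    for th in(.1,.2,.3,.4,.5,.58,.64,.68):
        t=move_l([X,yh-r*np.sin(th)+.011,.012+r*np.cos(th)],.06,until_force=14);s=get_state()
        print(th,t,s["position"],s["contact_force"])
        if t: break
f=grab_frame("side");save(f,"c.png");print(get_state()["clock"])
E
```

```text
down False [0.515 0.28  0.241]
touch True [0.515 0.242 0.24 ] [-0.066 -0.187 -0.698]
0.1 False [0.515 0.219 0.239] [ 0.839 -0.555 -0.444]
0.2 False [0.515 0.196 0.235] [-0.423 -0.68   0.165]
0.3 False [0.515 0.174 0.23 ] [-0.674  0.363  0.601]
0.4 False [0.515 0.153 0.222] [0.61  0.492 0.166]
0.5 False [0.515 0.132 0.212] [-0.078 -0.403  0.546]
0.58 False [0.515 0.117 0.202] [ 0.966 -0.198 -0.185]
0.64 True [0.516 0.115 0.2  ] [1.375 3.012 2.65 ]
20.2
```

View pics/c.png

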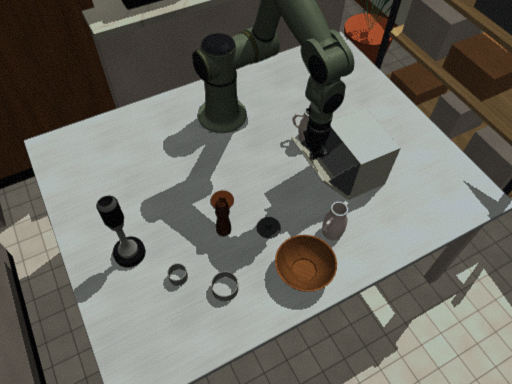

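The front is out, with the jug standing clear at (335,220). I press once more against the stop, back off, check the lip, and look at the lid.

```bash
python3 - <<'E'
from h import *
np.set_printoptions(precision=3,suppress=True)
p=np.array(get_state()["position"])
t=move_l(p+[0,-.012,-.006],.03,until_force=25);s=get_state();print(t,s["position"],s["contact_force"])
sleep(.3)
move_l([.515,.15,.30],.15);move_l([.515,.15,.42],.2)
F={c:grab_frame(c) for c in("scene","side")}
for c in F:
    for n in("lip","jug"): print(c,n,[(round(e["score"],2),onz(F[c],e["centre"],.2195 if n=="lip" else 0)) for e in tip_of(c,n)])
let_go();movep([.595,-.10,.30],down(np.radians(0)))
st=get_state();f=grab_frame("wrist")
print([(round(e["score"],2),e["centre"],wonz(f,st,e["centre"],0)) for e in tip_of("wrist","lid")])
print([(round(e["score"],2),onz(F["scene"],e["centre"],0)) for e in tip_of("scene","lid")])
print("mill",[(round(e["score"],2),wonz(f,st,e["centre"],0)) for e in tip_of("wrist","mill")])
save(f,"d.png");print(get_state()["clock"])
E
```

```text
True [0.516 0.115 0.2  ] [-0.526  2.989  4.771]
scene lip [(0.66, array([0.501, 0.099, 0.219]))]
scene jug [(0.8, array([0.298, 0.272, 0.   ])), (0.79, array([ 0.698,  0.085, -0.   ]))]
side lip [(0.6, array([0.516, 0.088, 0.22 ]))]
side jug [(0.91, array([0.707, 0.1  , 0.   ])), (0.79, array([0.293, 0.255, 0.   ]))]
[(0.67, [255.0, 153.5], array([ 0.591, -0.102,  0.   ]))]
[(0.77, array([ 0.583, -0.103,  0.   ])), (0.61, array([ 0.404, -0.198,  0.   ]))]
mill [(0.94, array([ 0.524, -0.25 ,  0.   ]))]
24.7833
```

View pics/d.png

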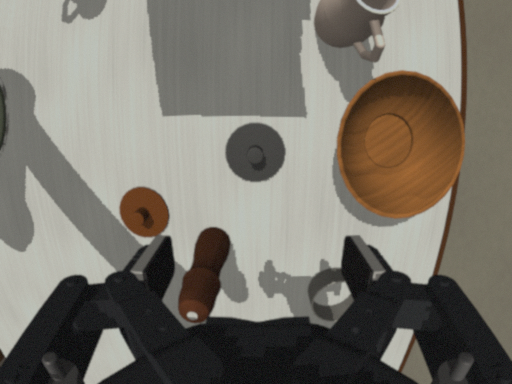

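The lip now reads y≈0.094, which matches the stop. The grey lid is centred at (255,153), with clear space around it. I grasp it by the knob and drop it into the mouth.

```bash
python3 - <<'E'
from h import *
np.set_printoptions(precision=3,suppress=True)
o=down(0.);x,y=.591,-.101
move_l([x,y,.06],.15);print(move_l([x,y,.011],.05,until_force=5),get_state()["position"])
grab(30);s=get_state();print(s["finger_gap"],s["grasp_force"],s["contact_force"])
move_l([x,y,.08],.1);move_l([x,y,.34],.2);s=get_state();print(s["finger_gap"],s["grasp_force"])
move_l([.515,.168,.34],.2)
f=grab_frame("side");save(f,"e.png");print(get_state()["clock"])
E
```

```text
False [ 0.591 -0.101  0.011]
0.2708400681396041 29.41550463438034 [-0.439 -0.092  1.637]
0.26648569058596017 29.414842128753662
32.15
```

View pics/e.png

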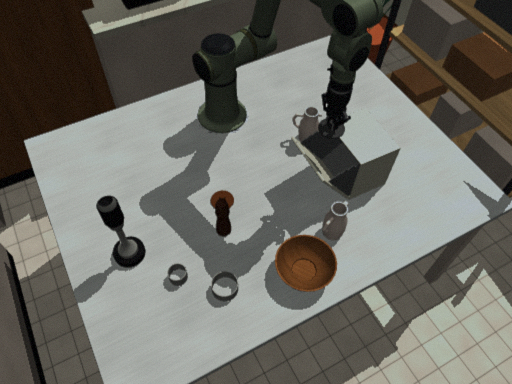

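The lid is held above the mouth, at about (333,130).

```bash
python3 - <<'E'
from h import *
np.set_printoptions(precision=3,suppress=True)
print(move_l([.515,.168,.16],.12,until_force=6),get_state()["position"])
let_go();sleep(.3);move_l([.515,.168,.42],.2)
st=get_state();f=grab_frame("wrist");F=grab_frame("side")
save({"img":np.vstack([f["img"][:260],F["img"][80:300]])},"g.png")
print([(round(e["score"],2),e["centre"],wonz(f,st,e["centre"],.05)) for e in tip_of("wrist","lid")])
print("lip",[(round(e["score"],2),onz(F,e["centre"],.2195)) for e in tip_of("side","lip")],get_state()["clock"])
E
```

```text
True [0.513 0.169 0.179]
[(0.83, [211.3, 298.3], array([ 0.414, -0.154,  0.05 ]))]
lip [(0.62, array([0.524, 0.094, 0.22 ]))] 35.8333
```

View pics/g.png

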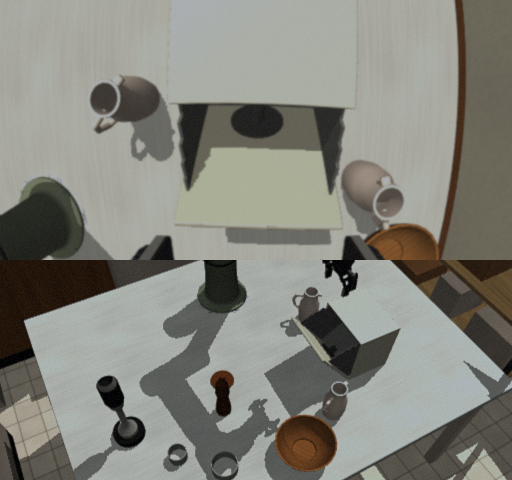

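The lid shows inside the bucket at (257,121), having touched the sloping panel on the way in. I check where it rests before handing in.

```bash
python3 - <<'E'
from h import *
np.set_printoptions(precision=3,suppress=True)
st=get_state();f=grab_frame("wrist")
for z in(.02,.06,.1,.15): 
    a,b,m=[wonz(f,st,p,z) for p in((231,121),(284,121),(257,121))]
    print(z,m,"apparent diameter",np.linalg.norm(a-b))
    w=m-[.515,.243,.012];s,c=np.sin(.62),np.cos(.62)
    print("  bucket x",w[1]*c+w[2]*s,"z",-w[1]*s+w[2]*c)
E
```

```text
0.02 [0.511 0.209 0.02 ] apparent diameter 0.09621927759816928
  bucket x -0.022707404319611154 z 0.026040497989269867
0.06 [0.512 0.212 0.06 ] apparent diameter 0.08912201129108699
  bucket x 0.0022878895569783883 z 0.057343520204910625
0.1 [0.512 0.214 0.1  ] apparent diameter 0.0820247449840047
  bucket x 0.027283183433567892 z 0.08864654242055128
0.15 [0.512 0.216 0.15 ] apparent diameter 0.07315316210015192
  bucket x 0.05852730077930481 z 0.1277753201901022
```

```bash
python3 -c "
from h import *
sleep(.5);print(sign_off())"
```

```text
the job is handed in; nothing more can be done
None
```

The jug was moved upright out of the way, the bin's front was tilted to its stop, and the grey lid is in the bucket; I handed it in at about 36 s, and the call returned no verdict.

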